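# Catch wax pucks in a pan while holding a sprung dispenser arm wound back

## Task

Pick the small steel pan up by its handle and, keeping it upright under the lip of the dispenser's chute, use the far side of its wall to push the dispenser's sprung roller arm back to its stop, so that the gate drops and all three wax pucks slide into the pan. Push the arm with the pan only, not with the gripper, and leave the jars, bottle and spatula alone. Finish while still holding: the pan in the gripper, clear of the bench, with the arm pressed against its stop and the pucks in the pan.

Things in the scene. Friction and masses are not known exactly. Their poses are not given: they have to be found in the camera images.
- dispenser: Fixed dispenser: steel chute (36 mm wide inside, tilted 42 degrees) on a white column. Origin on the bench straight under the middle of the chute's lower lip; x points level from the lip to the column, so the pan comes in along +x; y lies across the chute. Foot (12 mm high) begins at x = 75, column at x = 103 mm; nothing under the lip. The pucks land in the pan between x = -10 and -55 mm.
- chute_lip (a point): Middle of the lower edge of the chute's floor, 200 mm above the bench. Nothing of the dispenser in front of it hangs lower than 145 mm except the roller arm.
- gate_arm (a joint): Angle of the sprung gate arm: 0 at rest (gate blade across the lip), 0.6 rad at the stop (gate fully down). Level pivot along the dispenser's y, at x = 60, z = 185 mm in its frame. Pushing the roller towards the dispenser's +x winds it. The spring always drives it back: about 2 N at the roller starts it, about 5 N holds it at the stop. Pucks begin to pass at about 0.3 rad.
- roller (a point): Middle of the white free-turning cross roller (12 mm diameter, 60 mm long along the dispenser's y) at the gate arm's lower end. In the dispenser's frame it is at x = -28, z = 100 mm at rest and swings back and down to x = 36, z = 65 mm at the stop, so a pan with its axis at x = -28 mm and y = 0 just holds it at the stop. It moves with the arm.
- pan: Loose upright round steel pan, 116 mm outside diameter, 75 mm high, wall 3 mm, floor 4 mm, about 0.2 kg. Origin at the centre of its underside, z up its axis; its handle points along its own -x. With the underside held about 45 mm (30 to 60) above the bench, its wall meets the roller through the whole swing and its rim passes under the gate.
- handle_end (a point): Middle of the free end of the pan handle, 191 mm from the pan axis, 52 mm above the pan underside.
- pan_grip (a point): Good grip point on the pan's handle, 105 mm from the pan's axis along its -x, 52 mm above its underside. The handle is a straight level bar 14 mm thick (along the pan's y) and 22 mm tall that reaches from the wall to 191 mm from the axis. Take it from above, fingers closing along the pan's y; a firm grip (about 50 N) keeps the pan from tipping.
- puck0: Cream wax puck, 28 mm diameter, 18 mm high, 12 g, origin at the centre of its underside; number 1 in the single file that waits on the chute behind the gate, counted from the lip. It slides down by itself when the gate drops.
- puck1: Cream wax puck, 28 mm diameter, 18 mm high, 12 g, origin at the centre of its underside; number 2 in the single file that waits on the chute behind the gate, counted from the lip. It slides down by itself when the gate drops.
- puck2: Cream wax puck, 28 mm diameter, 18 mm high, 12 g, origin at the centre of its underside; number 3 in the single file that waits on the chute behind the gate, counted from the lip. It slides down by itself when the gate drops.
- jar_a: Bystander: dark filled jar, 56 mm diameter, 58 mm high, origin at the centre of its underside.
- jar_b: Bystander: dark filled jar, 56 mm diameter, 58 mm high, origin at the centre of its underside.
- wash_bottle: Bystander: white wash bottle with a bent spout, 68 mm diameter, 228 mm high, origin at the centre of its underside.
- spatula: Bystander: flat steel spatula, 200 mm long, lying on the bench, origin at its middle underside.

How it is judged:
By the outcome, as a careful person would: the job done as asked, in the order asked, and still so for the second after the job is handed in, while the arm keeps its last pose, push and grip.
It also fails if it takes over 38 s, if anything falls off the work surface, if the arm or the gripper's body presses on something with over 40 N, if the wrist force passes 120 N, or if a joint passes its speed limit or range.

## Robot

A 6-joint arm with a two-finger parallel gripper is mounted at the origin on the work surface. World frame = base frame: x ahead of the robot, y to its left, z up, the work surface at z = 0. Lengths are in m, angles in rad, forces in N, time in s.
With the tool pointing down it reaches from about 0.35 to 0.775 m from the base axis. Payload 7.3 kg.
Tool frame: the origin (TCP) lies on the centre line of the jaws, within the pads' length; the fingertips stand 8 mm ahead of it and the grasp point (between the pads) lies 11 mm behind it; z points along the fingers, y is the direction in which the jaws open and shut (so a half turn about z gives the same grasp; the last joint's range is limited). The gripper opens to 92 mm and grips with 3 to 60 N. Pads are 19 mm wide; open, the fingers measure 130 mm over their backs; the gripper's body (75 mm by 190 mm) begins 47 mm behind the grasp point.
Start: joints at [1.123, 0.342, 1.524, -0, 1.275, -0.146], TCP at [0.156, 0.501, 0.235] pointing down, gripper open.
Joint ranges: [-2.53, 2.53], [-0.77, 2.02], [0.04, 2.7], [-1, 4.14], [0.28, 2.66], [-3.11, 3.11]. Speed limits (rad/s): [2.57, 2.57, 3.14, 3.14, 3.14, 3.14].

## Interface

Orientations are given as a unit quaternion [x, y, z, w].
In Python, from workcell import telemetry, vision, order gives the robot as it stands. The module is installed in compiled form; this text tells all that it offers.
- The arm moves only by the shell command python3 -m crank 'ROWS' [FORCE]. ROWS is JSON, a list of rows, each a list of 3 entries, a list of its own where there are three numbers: the shift along the tool's x, y, z in cm, then the turn about the tool's z in rad, then the finger opening in cm, from 0 to 9.18. A call has 1 to 20 rows; each row shifts and turns the commanded pose from where the row before left it, along the tool's axes as they then stand; what a row does not reach is not made up. A row lasts 1/12 s, in which the tool goes at most 41.7 mm and 7.16 degrees, less where a joint would pass 70% of its speed; a pose out of reach is approached as far as the arm can. A call is refused whole if a number of a shift passes 4.17 or a number of a turn 0.125, either way. A call with a gripper value outside its range is refused whole. The fingers move at their own pace and stop on an object; FORCE is the grip in N (left out, the last holds). Time passes only in rows, so rows that do not move let the fingers close. It gives the time, the measured TCP pose, the force and the opening at its end, in the units of the state.
- telemetry.get_state(): the state, without advancing time (a new reading comes with each control period).
- vision.read_camera(name): name is "scene" or "top" or "wrist"; returns a dict with "img" (400x640x3 uint8, red, green, blue), "intrinsics" (3x3 intrinsics, pixels), "R" (3x3) and "t" (3): a world point X has camera coordinates R X + t; the wrist camera has in their place "mount" (4x4, takes a point from camera to tool coordinates, whose origin is the TCP and whose axes are the flange's). Camera axes: x right, y down, z forward; pixel columns grow to the right and rows downward; lengths in m; the calibration is good to about 2 mm. A picture is of the moment at which its call begins: read the wrist's pose just before it. There is no depth.
- order.sign_off(): hands the job in, once; it reports no verdict.
The state is a dict: "t": time; "q": joint angles; "joint_velocities": joint speeds; "joint_torque": joint torques, N m; "position": TCP position; "orientation": TCP orientation; "contact_force": force on the tool from outside, world axes, zero at the start; "moment": the same for the moment, N m; "gripper_width": finger opening in m.
Only numpy, scipy, OpenCV 4.12 (cv2) and the standard library are available. Lean on these libraries where they do the work, as an engineer would, in place of code of your own. Each camera call takes 0.05 s, during which the arm holds its last target. There are 200 camera calls.

## Working session

There is one attempt and no reset: what is moved stays moved. The work goes in short steps, Python scripts to look and compute and a shell command to move; the robot and the scene stay as the last step left them, time stands still between calls to the robot, and variables do not carry over. Pictures are saved under pics/ and viewed, about 8 in all and at most 12, crops included, and the job is handed in when it is done.

```bash
mkdir -p pics; python3 - <<'E'
from workcell import telemetry, vision
import cv2,json,numpy as np,pickle
print(telemetry.get_state())
for n in ("scene","top"):
    c=vision.read_camera(n); pickle.dump(c,open(f"pics/{n}0.pkl","wb"))
    cv2.imwrite(f"pics/{n}0.png",c["img"][:,:,::-1]); print(n,c["intrinsics"],c["R"],c["t"])
E
```

```text
{'t': 0.0, 'q': array([ 1.12296189e+00,  3.42747540e-01,  1.52502118e+00,  2.44842582e-05,
        1.27538872e+00, -1.46007172e-01]), 'joint_velocities': array([ 0.00057229,  0.00034052, -0.00122676,  0.00083673,  0.00071157,
        0.00059235]), 'joint_torque': array([ 7.98252240e-04, -4.31248248e+01, -2.44223696e+01,  7.17568165e-02,
        5.58746082e-02, -8.15874114e-05]), 'position': array([0.1558677 , 0.50091706, 0.23403062]), 'orientation': array([ 1.50344929e-01,  9.88633294e-01, -7.44732460e-04, -2.40107384e-04]), 'contact_force': array([ 0.56985973, -0.14866967, -0.11473136]), 'moment': array([ 0.00970934, -0.01703857, -0.05588599]), 'gripper_width': 0.09217371494480205}
scene [[366.2323708    0.         315.1531889 ]
 [  0.         366.2323708  206.36766099]
 [  0.           0.           1.        ]] [[-0.44982029  0.89311689 -0.00198148]
 [ 0.64802715  0.32485198 -0.68886283]
 [-0.61459134 -0.31114853 -0.72488901]] [ 0.19757339 -0.27013837  1.63962571]
top [[363.45949839   0.         318.19677125]
 [  0.         363.45949839 196.47035341]
 [  0.           0.           1.        ]] [[ 0.00942987 -0.99991742  0.00873091]
 [-0.99316355 -0.01038139 -0.11626864]
 [ 0.11634968 -0.00757482 -0.99317943]] [0.04064552 0.54289195 1.12922583]
```

View pics/scene0.png

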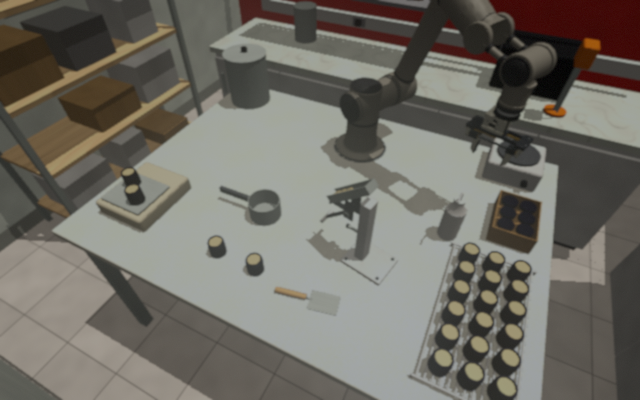

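View pics/top0.png

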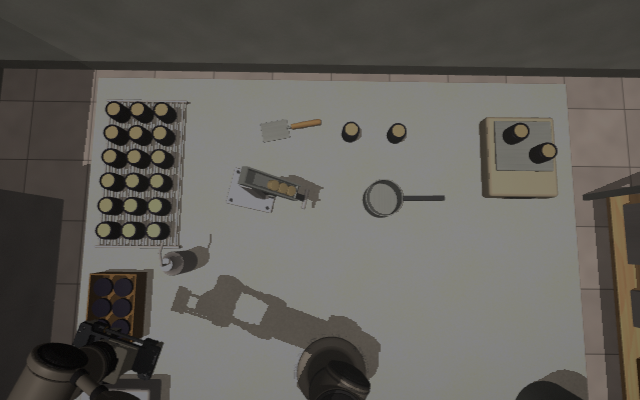

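Scene shot: pan left-centre (265,207), with its handle to the left, and the dispenser at about (355,210). In the top view the pan is at (384,198), its handle end at (444,198), the chute lip near (303,197) and the column to the left. I'll zoom in on the top view and cast rays.

```bash
cat > h.py <<'E'
import numpy as np,cv2
def ray(c,uv,z):
    d=np.linalg.inv(c["intrinsics"])@np.array([*uv,1.]); R=c["R"];t=c["t"]
    o=-R.T@t; d=R.T@d; return o+d*(z-o[2])/d[2]
def proj(c,X):
    p=c["intrinsics"]@(c["R"]@np.array(X)+c["t"]); return p[:2]/p[2]
E
python3 - <<'E'
import pickle,cv2,numpy as np
from h import *
c=pickle.load(open("pics/top0.pkl","rb")); s=pickle.load(open("pics/scene0.pkl","rb"))
for n,uv,z in [("pan rim",(383,197.5),.075),("handle end",(444.5,198),.052),("lip",(303,197),.2),("jar",(351,131),.058),("jar2",(398,131),.058)]:
    print(n,ray(c,uv,z).round(3))
a=cv2.resize(c["img"][150:225,220:320],None,fx=8,fy=8,interpolation=cv2.INTER_CUBIC)
b=cv2.resize(s["img"][165:285,310:410],None,fx=6,fy=5,interpolation=cv2.INTER_CUBIC)
cv2.imwrite("pics/z1.png",np.clip(a[:,:,::-1].astype(float)*1.6,0,255))
g=c["img"][170:230,355:450]
cv2.imwrite("pics/z2.png",np.clip(cv2.resize(g,None,fx=8,fy=8,interpolation=cv2.INTER_CUBIC)[:,:,::-1].astype(float)*1.6,0,255))
E
```

```text
pan rim [ 0.536 -0.153  0.075]
handle end [ 0.539 -0.351  0.052]
lip [0.521 0.089 0.2  ]
jar [ 0.751 -0.056  0.058]
jar2 [ 0.753 -0.207  0.058][ WARN:0@0.077] global loadsave.cpp:1063 imwrite_ Unsupported depth image for selected encoder is fallbacked to CV_8U.
```

View pics/z1.png

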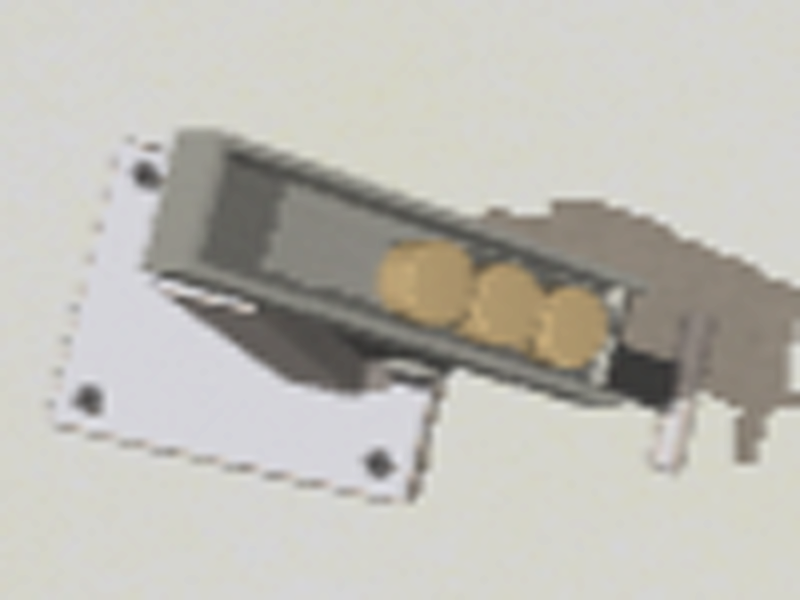

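View pics/z2.png

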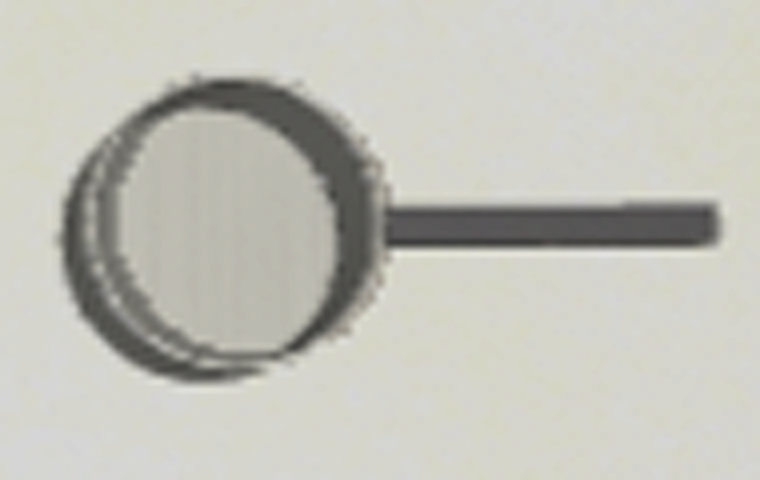

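z1 shows the foot corners at (55,425), (410,498) and (125,140), and the roller from (665,465) to (700,318). z2 shows the rim circle centred near (234,229), the base near (207,239), and the handle from (388,226) to (717,224).

```bash
python3 - <<'E'
import pickle
from h import *
c=pickle.load(open("pics/top0.pkl","rb"))
z1=lambda u,v,z: ray(c,(220+(u-3.5)/8,150+(v-3.5)/8),z)
z2=lambda u,v,z: ray(c,(355+(u-3.5)/8,170+(v-3.5)/8),z)
print("rim",z2(234,229,.075),"base",z2(207,239,0))
h0,h1=z2(388,226,.063),z2(717,224,.063); print("handle",h0,h1,np.linalg.norm(h1-h0))
A,B,C=z1(55,425,.012),z1(410,498,.012),z1(125,140,.012)
print(A,B,C,"len",np.linalg.norm(B-A),np.linalg.norm(C-A))
x1=(A-B);x1/=np.linalg.norm(x1); y1=A-C;y1/=np.linalg.norm(y1)
b=[z1(*p,.012) for p in ((147,174),(88,400),(378,462))]
bx=b[1]-b[2];by=b[1]-b[0]
r0,r1=z1(665,465,.1),z1(700,318,.1); rr=r1-r0
print("roller",r0,r1,"len",np.linalg.norm(rr)); 
yaw=lambda v:np.degrees(np.arctan2(v[1],v[0]))
print("x yaw",yaw(x1),"from y",yaw(y1)+90-0,"bolt",yaw(bx),yaw(by)+90,"roller",yaw(rr)+90, yaw(rr)-90)
ex=np.radians(yaw(bx)); ex=np.array([np.cos(ex),np.sin(ex)]);ey=np.array([-ex[1],ex[0]])
rm=(r0+r1)[:2]/2; O=rm+.028*ex
print("origin by roller",O)
for p in (A,B,C,*b):print("in disp frame",(p[:2]-O)@ex,(p[:2]-O)@ey)
E
```

```text
rim [ 0.53415582 -0.15552081  0.075     ] base [ 0.53847987 -0.15859897  0.        ]
handle [ 0.53732567 -0.21779624  0.063     ] [ 0.53944692 -0.34616069  0.063     ] 0.12838197361918136
[0.52140093 0.34243233 0.012     ] [0.49328731 0.19836843 0.012     ] [0.63877898 0.31840152 0.012     ] len 0.14678141178656215 0.1198127183700005
roller [0.50016314 0.09264345 0.1       ] [0.55577539 0.08027879 0.1       ] len 0.05697022383156826
x yaw 78.95768647980906 from y 258.4297196071192 bolt 78.5024274866457 257.5340322457764 roller 77.46491924845871 -102.53508075154129
origin by roller [0.53355041 0.11389925]
in disp frame 0.22152543384097612 0.057458356150159984
in disp frame 0.07474865556951 0.05629207732191746
in disp frame 0.2213733925138664 -0.06235426575022204
in disp frame 0.20929588601366245 -0.05051297754022731
in disp frame 0.2109067878243981 0.04478807525803158
in disp frame 0.09063246636733358 0.044788075258031586
```

```bash
python3 -m crank '[[[0,0,-3],0,9.18],[[0,0,-3.5],0,9.18],[[-2.7,-2.8,0],0,9.18],[[-2.7,-2.8,0],0,9.18],[[-2.7,-2.8,0],0,9.18],[[-2.7,-2.8,0],0,9.18],[[-2.7,-2.8,0],0,9.18],[[-2.7,-2.8,0],0,9.18],[[-2.7,-2.8,0],0,9.18],[[-2.7,-2.8,0],0,9.18],[[-2.7,-2.8,0],0,9.18],[[-2.7,-2.8,0],0,9.18],[[-2.7,-2.8,0],0,9.18],[[-2.7,-2.8,0],0,9.18],[[-2.7,-2.8,0],0,9.18],[[-2.7,-2.8,0],0,9.18],[[-2.7,-2.8,0],0,9.18],[[-2.7,-2.8,0],0,9.18]]'
python3 -m crank '[[[-2.7,-2.8,0],0,9.18],[[-2.7,-2.8,0],0,9.18],[[-2.7,-2.8,0],0,9.18],[[-2.7,-2.8,0],0,9.18],[[0,0,2],0.125,6],[[0,0,2],0.125,6],[[0,0,1],0.125,6],[[0,0,0],0.125,6],[[0,0,0],0.125,6],[[0,0,0],0.125,6],[[0,0,0],0.125,6],[[0,0,0],0.125,6],[[0,0,0],0.125,6],[[0,0,0],0.125,6],[[0,0,0],0,6],[[0,0,0],0,6]]'
python3 - <<'E'
from workcell import telemetry, vision
import cv2,pickle,numpy as np
s=telemetry.get_state(); w=vision.read_camera("wrist"); t=vision.read_camera("top")
pickle.dump((s,w,t),open("pics/w1.pkl","wb"))
print(s["t"],s["position"],s["orientation"],w["intrinsics"],w["mount"])
cv2.imwrite("pics/w1.png",w["img"][:,:,::-1])
E
```

```text
t: 1.6
position: [0.4356, -0.0569, 0.2995]
orientation: [0.151, 0.989, 0.0, -0.0]
contact_force: [0.6, 0.6, 1.0]
gripper_width: 0.0917
t: 2.93
position: [0.505, -0.1938, 0.2494]
orientation: [0.699, 0.715, -0.0, -0.0]
contact_force: [-1.1, -0.1, 0.2]
gripper_width: 0.0598
2.9333 [ 0.50501987 -0.19381888  0.24936708] [ 6.98988148e-01  7.15133152e-01 -6.20060216e-05 -3.74263656e-04] [[306.69071746   0.         315.90629749]
 [  0.         306.69071746 200.89606186]
 [  0.           0.           1.        ]] [[-1.00047138e-03 -9.66095732e-01 -2.58182176e-01  6.99125890e-02]
 [ 9.99998952e-01 -6.96474354e-04 -1.26890802e-03  7.82883001e-04]
 [ 1.04606935e-03 -2.58183175e-01  9.66095417e-01 -1.49231326e-01]
 [ 0.00000000e+00  0.00000000e+00  0.00000000e+00  1.00000000e+00]]
```

View pics/w1.png

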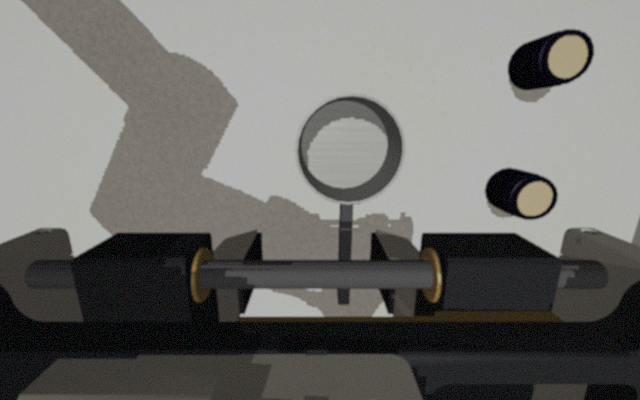

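The wrist image shows the pan rim at about x 298–402 and y 95–200, with the handle from (346,205) to (344,303) between the fingers. I'll cast rays from it.

```bash
cat >> h.py <<'E'
from scipy.spatial.transform import Rotation as Ro
def wcam(s,w):
    T=np.eye(4);T[:3,:3]=Ro.from_quat(s["orientation"]).as_matrix();T[:3,3]=s["position"]
    M=np.linalg.inv(T@w["mount"]); return dict(intrinsics=w["intrinsics"],R=M[:3,:3],t=M[:3,3])
def need(s,dx,dy,dz):
    return Ro.from_quat(s["orientation"]).inv().apply([dx,dy,dz])*100
E
python3 - <<'E'
import pickle
from h import *
s,w,t=pickle.load(open("pics/w1.pkl","rb")); c=wcam(s,w)
rim=ray(c,(350.5,148),.075); e0=ray(c,(346.5,210),.063); e1=ray(c,(344,303),.063)
d=[np.linalg.norm(ray(c,p,.075)-ray(c,q,.075)) for p,q in (((298,148),(402,148)),((350,96),(350,200)))]
print(rim,e0,e1,d,np.linalg.norm(e1-rim)); u=(e0-e1)[:2]; print("pan yaw",np.degrees(np.arctan2(u[1],u[0])))
u/=np.linalg.norm(u); g=e1[:2]+u*.086; print("grip",g)
x=Ro.from_quat(s["orientation"]).as_matrix(); print(x.round(3)); print(need(s,*(g-s["position"][:2]),0))
E
```

```text
[ 0.54050324 -0.15235541  0.075     ] [ 0.54084543 -0.22347114  0.063     ] [ 0.54347106 -0.3440205   0.063     ] [np.float64(0.10854637599413293), np.float64(0.10766504806631204)] 0.19206330377140327
pan yaw 91.24773473823019
grip [ 0.54159838 -0.25804089]
[[-0.023  1.    -0.001]
 [ 1.     0.023  0.   ]
 [ 0.    -0.001 -1.   ]]
[-6.50403756e+00  3.51027004e+00 -5.06572528e-03]
```

```bash
python3 -m crank '[[[-2.2,1.2,2],0,6],[[-2.2,1.2,2],0,6],[[-2.1,1.1,2],0,6],[[0,0,2],0,6],[[0,0,2],0,6],[[0,0,0],0,6],[[0,0,0],0,6]]'
python3 - <<'E'
from workcell import telemetry
from h import *
s=telemetry.get_state(); p=s["position"]; print(p,need(s,.5416-p[0],-.2585-p[1],.041-p[2]))
E
```

```text
t: 3.62
position: [0.5409, -0.2579, 0.149]
orientation: [0.7, 0.714, -0.0, -0.001]
contact_force: [-0.0, -1.7, 0.2]
gripper_width: 0.0601
[ 0.54091245 -0.25793981  0.14896354] [-0.07368634  0.09021047 10.79609016]
```

```bash
python3 -m crank '[[[0,0,2.5],0,6],[[0,0,2.5],0,6],[[0,0,2.5],0,6],[[0,0,2],0,6],[[0,0,1.2],0,6],[[0,0,0],0,6],[[0,0,0],0,1],[[0,0,0],0,0],[[0,0,0],0,0],[[0,0,0],0,0],[[0,0,0],0,0],[[0,0,0],0,0],[[0,0,0],0,0]]' 55
python3 - <<'E'
from workcell import telemetry
s=telemetry.get_state(); print(s["position"],s["gripper_width"],s["contact_force"])
E
```

```text
t: 4.7
position: [0.5415, -0.2583, 0.043]
orientation: [0.7, 0.714, 0.0, 0.0]
contact_force: [-0.1, 0.5, 0.6]
gripper_width: 0.0178
[ 0.54151639 -0.2582719   0.04297988] 0.017765915707401343 [-0.07638648  0.53265117  0.5678128 ]
```

```bash
python3 -m crank '[[[0,0,0],0,0],[[0,0,0],0,0],[[0,0,0],0,0],[[0,0,0],0,0],[[0,0,0],0,0]]' 55; python3 -m crank '[[[0,0,-0.8],0,0],[[0,0,-1.2],0,0],[[0,0,-1.2],0,0],[[0,0,-1],0,0],[[0,0,-0.3],0,0],[[0,0,0],0,0],[[0,0,0],0,0],[[0,0,0],0,0]]'
python3 - <<'E'
from workcell import telemetry, vision
from h import *
import pickle
s=telemetry.get_state(); w=vision.read_camera("wrist"); t=vision.read_camera("top"); sc=vision.read_camera("scene")
pickle.dump((s,w,t,sc),open("pics/w2.pkl","wb")); print(s)
a=np.hstack([w["img"][:,150:550],cv2.resize(sc["img"][140:260,200:320],(400,400),interpolation=cv2.INTER_CUBIC)])
cv2.imwrite("pics/w2.png",a[:,:,::-1])
E
```

```text
t: 5.12
position: [0.5415, -0.2583, 0.0428]
orientation: [0.7, 0.714, 0.0, 0.0]
contact_force: [0.0, 0.1, 1.5]
gripper_width: 0.0136
t: 5.78
position: [0.541, -0.258, 0.0871]
orientation: [0.7, 0.714, -0.0, -0.001]
contact_force: [-1.2, 0.8, -1.6]
gripper_width: 0.0136
{'t': 5.7833, 'q': array([-5.72802040e-01,  6.21713689e-01,  1.49609936e+00,  9.25275247e-05,
        1.02493532e+00, -5.91830087e-01]), 'joint_velocities': array([4.75650105e-04, 6.73831879e-03, 1.39945897e-03, 1.11283090e-03,
       5.75782313e-04, 9.33268318e-05]), 'joint_torque': array([ 7.41570111e-03, -5.48833859e+01, -2.16530532e+01,  1.37218083e-01,
        1.45198102e-01,  7.92805422e-04]), 'position': array([ 0.5410216 , -0.25798064,  0.08713938]), 'orientation': array([ 7.00364493e-01,  7.13785151e-01, -7.78328035e-05, -5.73953648e-04]), 'contact_force': array([-1.19863111,  0.83322169, -1.59952208]), 'moment': array([-0.22924772, -0.02171537,  0.01367322]), 'gripper_width': 0.013597455391337308}
```

View pics/w2.png

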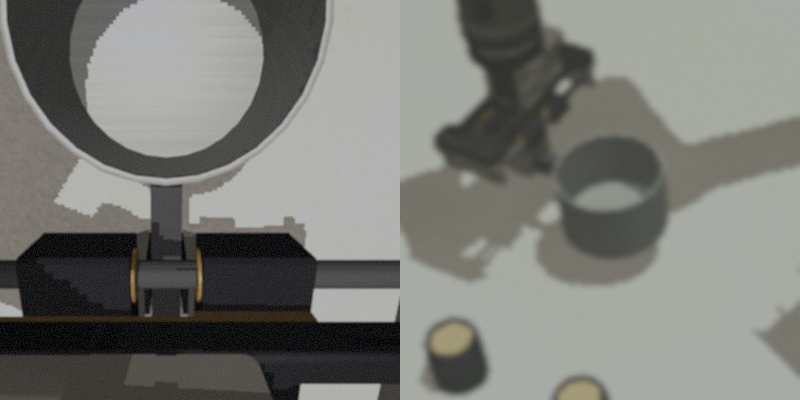

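The pan is held level about 44 mm up, and the grip width of 13.6 mm fits the handle. Next I'll swing it in line with the dispenser axis, short of the roller, and look again.

```bash
python3 -m crank '[[[1,-0.6,0],0,0],[[2,-1.1,0],0,0],[[2.2,-1.2,0],0,0],[[2.2,-1.2,0],0,0],[[1.9,-1.1,0],0,0],[[1,-0.5,0],0,0],[[0,0,0],0.05,0],[[0,0,0],0.06,0],[[0,0,0],0.06,0],[[0,0,0],0.05,0],[[0,0,0],0,0],[[0,0,0],0,0],[[0,0,0],0,0]]'
python3 - <<'E'
from workcell import telemetry, vision
from h import *
import pickle
s=telemetry.get_state(); w=vision.read_camera("wrist"); t=vision.read_camera("top"); 
pickle.dump((s,w,t),open("pics/w3.pkl","wb")); c=wcam(s,w)
print(s["position"],Ro.from_quat(s["orientation"]).as_matrix().round(3))
for n,X in (("roller",(.528,.0865,.1)),("lip",(.5335,.1139,.2)),("panrim",(s["position"]+[0,0,.032]+.105*Ro.from_quat(s["orientation"]).as_matrix()[:,0]))):print(n,proj(c,X),proj(t,X))
a=np.vstack([w["img"][:300],cv2.resize(t["img"][150:231,240:410],(640,299),interpolation=cv2.INTER_CUBIC)])
cv2.imwrite("pics/w3.png",a[:,:,::-1])
E
```

```text
t: 7.02
position: [0.4826, -0.1565, 0.0876]
orientation: [0.774, 0.633, 0.0, 0.0]
contact_force: [0.3, -0.5, -1.9]
gripper_width: 0.0136
[ 0.48261604 -0.15654067  0.08762272] [[ 0.198  0.98   0.   ]
 [ 0.98  -0.198 -0.   ]
 [ 0.     0.    -1.   ]]
roller [ 300.35435782 -531.76297974] [304.86876392 198.46204069]
lip [ 396.33537391 3862.95001026] [293.83858158 192.29376717]
panrim [314.28921114  12.46533441] [352.20395865 206.51170811]
```

View pics/w3.png

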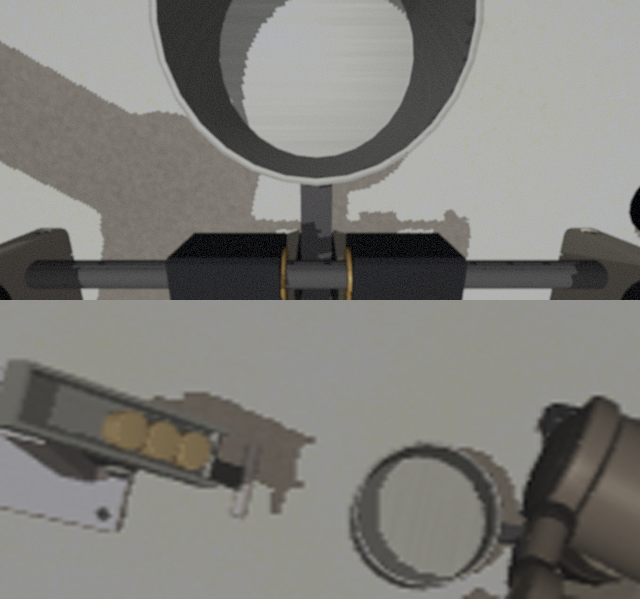

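Comparing the top view with the robot's own pose, the top camera's points sit about 4 mm short in x and 3 mm short in y. I'll correct 3.5 mm sideways and then push along tool +x, which lies along the dispenser's +x.

```bash
python3 -m crank '[[[1,0.15,0],0,0],[[1.5,0.2,0],0,0],[[1.5,0,0],0,0],[[1.5,0,0],0,0],[[1.5,0,0],0,0],[[1.5,0,0],0,0],[[1.5,0,0],0,0],[[1.5,0,0],0,0],[[1.3,0,0],0,0],[[0.8,0,0],0,0],[[0.4,0,0],0,0],[[0,0,0],0,0],[[0,0,0],0,0]]'
python3 - <<'E'
from workcell import telemetry, vision
from h import *
import pickle
s=telemetry.get_state(); sc=vision.read_camera("scene"); t=vision.read_camera("top"); w=vision.read_camera("wrist")
R=Ro.from_quat(s["orientation"]).as_matrix()
print(s["position"],"force in tool",R.T@s["contact_force"],"pan axis",s["position"]+.105*R[:,0],s["moment"])
a=np.hstack([cv2.resize(t["img"][150:230,250:350],(500,400),interpolation=cv2.INTER_CUBIC),cv2.resize(sc["img"][160:280,310:400],(300,400),interpolation=cv2.INTER_CUBIC)])
cv2.imwrite("pics/w4.png",np.clip(a[:,:,::-1]*1.4,0,255).astype(np.uint8))
E
```

```text
t: 8.2
position: [0.5139, -0.0201, 0.0877]
orientation: [0.774, 0.633, -0.0, 0.0]
contact_force: [-1.4, -4.8, -1.0]
gripper_width: 0.0136
[ 0.51385922 -0.02013528  0.08774778] force in tool [-5.02679445 -0.43063874  0.96541332] pan axis [0.5347875  0.0827579  0.08771277] [-0.89996904  0.17445754 -0.09949589]
```

View pics/w4.png

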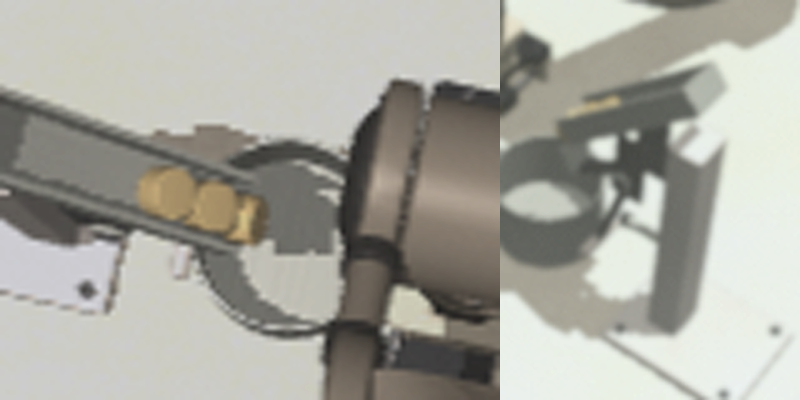

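The pucks are starting over the lip, with the first one tipping at about (250,215), and the force is 5 N. I'll creep forward to the stop while watching the force.

```bash
for i in 1; do python3 -m crank '[[[0.3,0,0],0,0],[[0,0,0],0,0],[[0,0,0],0,0]]'; python3 -m crank '[[[0.3,0,0],0,0],[[0,0,0],0,0],[[0,0,0],0,0]]'; python3 -m crank '[[[0.2,0,0],0,0],[[0,0,0],0,0],[[0,0,0],0,0],[[0,0,0],0,0]]';done
python3 - <<'E'
from workcell import telemetry, vision
from h import *
s=telemetry.get_state(); sc=vision.read_camera("scene"); t=vision.read_camera("top")
R=Ro.from_quat(s["orientation"]).as_matrix()
print(s["position"],"force in tool",R.T@s["contact_force"],"pan axis",s["position"]+.105*R[:,0],s["moment"])
a=np.hstack([cv2.resize(t["img"][150:230,250:350],(500,400),interpolation=cv2.INTER_CUBIC),cv2.resize(sc["img"][160:280,310:400],(300,400),interpolation=cv2.INTER_CUBIC)])
cv2.imwrite("pics/w5.png",np.clip(a[:,:,::-1]*1.4,0,255).astype(np.uint8))
E
```

```text
t: 8.6
position: [0.5144, -0.0172, 0.0877]
orientation: [0.775, 0.632, -0.0, -0.0]
contact_force: [-1.4, -4.1, -2.2]
gripper_width: 0.0136
t: 8.85
position: [0.515, -0.0141, 0.0877]
orientation: [0.774, 0.633, 0.0, 0.0]
contact_force: [-0.9, -3.8, -2.1]
gripper_width: 0.0135
t: 9.18
position: [0.5153, -0.013, 0.0876]
orientation: [0.774, 0.633, -0.001, 0.0]
contact_force: [-1.4, -7.5, -1.4]
gripper_width: 0.0137
[ 0.51527509 -0.01295745  0.08762655] force in tool [-7.60452654  0.09790373  1.36689438] pan axis [0.53621472 0.08993333 0.0874845 ] [-1.9031201   0.33912119 -0.117611  ]
```

View pics/w5.png

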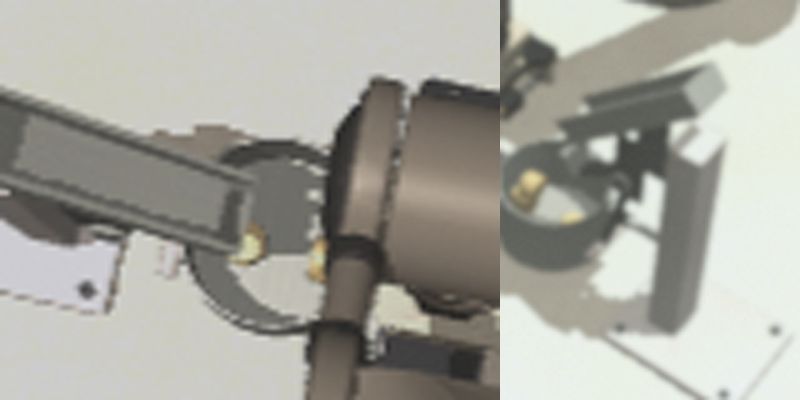

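The chute is empty with pucks in the pan, and the force has jumped while motion fell short, which suggests the stop. One more small nudge should confirm it, then a wrist look to count the pucks.

```bash
python3 -m crank '[[[0.2,0,0],0,0],[[0,0,0],0,0],[[0,0,0],0,0],[[0,0,0],0,0],[[0,0,0],0,0],[[0,0,0],0,0]]'
python3 - <<'E'
from workcell import telemetry, vision
from h import *
s=telemetry.get_state(); sc=vision.read_camera("scene"); w=vision.read_camera("wrist")
R=Ro.from_quat(s["orientation"]).as_matrix()
print(s["position"],"force in tool",R.T@s["contact_force"],"tilt",R[:,2],s["moment"])
a=np.hstack([cv2.resize(w["img"][:300,120:520],(450,400)),cv2.resize(sc["img"][180:280,305:385],(350,400),interpolation=cv2.INTER_CUBIC)])
cv2.imwrite("pics/w6.png",np.clip(a[:,:,::-1]*1.4,0,255).astype(np.uint8))
E
```

```text
t: 9.78
position: [0.5155, -0.0123, 0.0877]
orientation: [0.774, 0.633, -0.001, 0.001]
contact_force: [-3.9, -16.0, -1.4]
gripper_width: 0.0136
[ 0.51550462 -0.01234594  0.08774659] force in tool [-16.50483804  -0.67497803   1.50455353] tilt [-7.79262851e-04 -3.36971671e-03 -9.99994019e-01] [-3.03001087  0.61529476 -0.07720205]
```

View pics/w6.png

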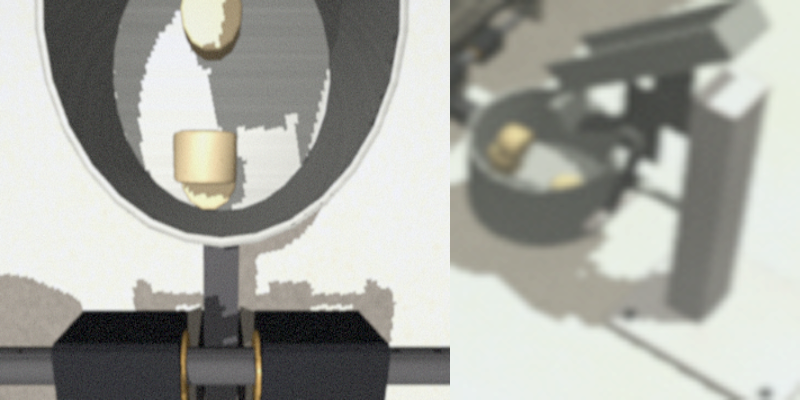

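The wrist view shows one puck at the far side (210,20) and two together near the handle (205,155 and 208,195), so all three are in the pan. The scene view agrees. The last 2 mm commanded gave only 0.7 mm of motion while the force rose from 7.6 N to 16.5 N, so the arm is at its stop.

```bash
python3 -c "
from workcell import order,telemetry
s=telemetry.get_state();print(s['t'],s['contact_force'],s['gripper_width']);print(order.sign_off())"
```

```text
9.8833 [ -3.10554869 -15.09459548  -2.11026149] 0.013550075509350728
the job is handed in; nothing more can be done
None
```

I picked the pan up by its handle, about 44 mm off the bench and level. I brought it in along the dispenser's axis and pushed the roller arm back with the far side of its wall. I handed the job in at 9.9 s, still holding.

- **Arm at its stop:** over the last 2 mm commanded, the pan moved only 0.7 mm while the push rose from about 7.6 N to 16.5 N. It read about 15 N at hand-in.
- **Grip:** it held at 13.6 mm wide, and the tool tilt was under 0.3°.
- **Pucks:** the chute is empty. The wrist and scene views show three pucks in the pan, one resting on another, so the lowest is only partly visible.
- **Jars, bottle and spatula:** the moves kept clear of them, but I did not measure their positions again at the end.
- **Disagreement:** the top camera sat 3–4 mm off the wrist camera and the robot's own pose. I allowed for this before pushing.

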